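# Set take-off thrust and start the run on the home-built flight simulator

### The job

Start the take-off run on the home-built flight simulator: push the throttle (the lever with the barrel-shaped knob lying crosswise) forward past its first detent until it stands at its forward stop, then press the mushroom start button fully down and let it come up, and swing the clear cover shut over it. It is all done by pushing with the fingertips or the outside of the fingers; pick nothing up, leave the flap and spoiler levers as they are set, and leave the button box and the other things on the bench where they stand.

Things in the scene. Friction and masses are not known exactly. Their poses are not given: they have to be found in the camera images.
- throttle_unit: Fixed black lever unit of the throttle, 200 mm long (its x), 56 mm wide (its y), one of three alike that stand side by side in any order (62 mm apart) on a 12 mm plywood board. Its arched top is highest, 108 mm above its origin, in the middle. Origin: centre of its underside, 12 mm above the bench. Its x axis points forward, the way the lever is pushed (away from the robot, turned by up to 0.3 rad); z is up.
- throttle_knob (a point): Centre of the throttle's knob: a black barrel of 28 mm diameter (end rims 30 mm), 45 mm long, lying crosswise (along the unit's y), on a flat 13 x 5 mm steel bar. It swings in the upright plane along the unit's x on a radius of 135 mm about a pivot 20 mm above the unit's origin.
- throttle (a joint): Throttle angle in rad: 0 = idle, leaning 0.43 rad back towards the robot; it grows as the knob is pushed forward; 0.43 = first detent (a notch); 0.86 = forward stop, leaning 0.43 rad forward. Starts at idle. Friction takes about 1 N at the knob, and leaving idle or the first detent takes about 4 N more; from about 0.25 on it snaps forward into the first detent, from which it must be pushed on; beyond about 0.7 it is drawn on to the stop and stays there.
- flaps_knob (a point): Centre of the flap lever's knob: a flat black paddle 40 mm long, 36 mm wide, 13 mm thick at its rear, on the same kind of lever and unit; stands anywhere in its travel, held by light friction (about 1 N). To be left alone.
- spoiler_knob (a point): Centre of the spoiler lever's knob: a black ball of 29 mm diameter, on the same kind of lever and unit; stands anywhere in its travel, held by light friction (about 1 N). To be left alone.
- button_box: Loose black box, 110 x 110 mm, 62 mm high, 0.7 to 1.1 kg with all it carries, standing on rubber feet. Origin: centre of its underside. Its x axis points from its front (towards the robot, turned by up to 0.35 rad) to the side with the cover's hinge; z is up.
- start_button_top (a point): Middle of the top of the mushroom button in the centre of the box's top: a grey dome of 45 mm diameter, its top 91.5 mm above the bench. It is pressed straight down.
- start_button (a joint): How far the start button is pressed, in m: 0 = up, 0.007 = fully down. A spring brings it up; it takes 2 N to begin and 6 N at the bottom.
- cover (a joint): Angle of the cover in rad: 0 = shut, about 1.75 = as found, leaning open against its stop behind the button. Its hinge runs along the box's y, 52 mm behind the box's centre and 63 mm above the bench. The cover moves freely: once swung forward to less than about 0.9 it falls shut by itself.
- cover_edge (a point): Middle of the outer edge between the top and the front wall of the cover, a clear box-shaped lid 104 x 104 mm and 45 mm deep with 3 mm walls. Open, this edge is the topmost and rearmost part of the cover, about 158 mm above the bench and 115 mm behind the box's centre along the box's x, and the lid's top is its rear face (104 mm wide), open side to the front. Shut, the edge lies at the front, 108 mm above the bench.
- screwdriver: Screwdriver with a black handle, 170 mm long, lying at the left. Origin: centre of its underside. Bystander.
- cutters: Side cutters with red handles, 125 mm long, 60 mm wide, 14 mm high, lying flat between the levers and the button box. Bystander.
- tape: Roll of masking tape, 84 mm across, 25 mm high, lying flat. Bystander.
- mug: White mug, 76 mm across, 88 mm high. Bystander.
- screw_jar: Small glass jar with a white cap, 38 mm across, 42 mm high, standing about 0.1 m to one side of the button box. Bystander.
- putty_eraser: White eraser, 34 x 20 x 14 mm, lying about 0.09 m to the other side of the button box. Bystander.
There are look-alikes about, which are no part of the job. Leave any red look-alike of the button_box alone.

How it is judged:
On the way, in this order (a step that is already met when the one before it is completed fails the run):
1. the throttle stands at its forward stop (value of joint throttle above 0.82 rad), for 0.2 s.
2. the start button is pressed fully down (value of joint start_button above 0.0055 m), for 0.05 s.
3. the cover is shut (value of joint cover below 0.05 rad), for 0.2 s.
At the end, for the whole second after the job is handed in: The throttle stands at its forward stop (above 0.82 rad of 0.86), the start button has come up again (less than 1.5 mm down), the cover is shut (below 0.05 rad), the flap and spoiler knobs are within 12 mm of where they were, and the button box stands still and level within 30 mm of its place (value of joint throttle above 0.82 rad and value of joint start_button below 0.0015 m and value of joint cover below 0.05 rad and distance of each of flaps_knob, spoiler_knob from where it was at the start of the episode below 0.012 m and distance of button_box from where it was at the start of the episode below 0.03 m and angle between button_box's own z axis and vertical below 0.03 rad and linear speed of button_box below 0.01 m/s); the robot touches nothing.
It fails at once if the flap lever was moved (12 mm at its knob) (distance of flaps_knob from where it was at the start of the episode above 0.012 m).
It fails at once if the spoiler lever was moved (12 mm at its knob) (distance of spoiler_knob from where it was at the start of the episode above 0.012 m).
It fails at once if the button box was lifted, tipped or shoved away (30 mm) (height (world z) of button_box above 0.008 m or angle between button_box's own z axis and vertical above 0.12 rad or distance of button_box from where it was at the start of the episode above 0.03 m).
It fails at once if a bystander was moved (30 mm) or picked up (distance of any of screwdriver, cutters, tape, mug, screw_jar, putty_eraser from where it was at the start of the episode above 0.03 m).
It also fails if it takes over 58 s, if anything falls off the work surface, if the arm or the gripper's body presses on something with over 40 N, if the wrist force passes 120 N, or if a joint passes its speed limit or range.

### The arm

A 6-joint arm with a two-finger parallel gripper is mounted at the origin on the work surface. World frame = base frame: x ahead of the robot, y to its left, z up, the work surface at z = 0. Lengths are in m, angles in rad, forces in N, time in s.
With the tool pointing down it reaches from about 0.325 to 0.85 m from the base axis. Payload 4.4 kg.
Tool frame: the origin (TCP) lies on the centre line of the jaws, within the pads' length; the fingertips stand 11 mm ahead of it and the grasp point (between the pads) lies 8 mm behind it; z points along the fingers, y is the direction in which the jaws open and shut (so a half turn about z gives the same grasp; the last joint's range is limited). The gripper opens to 94 mm and grips with 3 to 60 N. Pads are 16 mm wide; open, the fingers measure 119 mm over their backs; the gripper's body (75 mm by 177 mm) begins 78 mm behind the grasp point.
Start: joints at [-1.381, 0.207, 1.542, -0, 1.393, -0.15], TCP at [0.192, -0.542, 0.216] pointing down, gripper open.
Joint ranges: [-2.73, 2.73], [-0.86, 2.22], [0.23, 2.46], [-1.11, 4.25], [0.08, 2.63], [-2.82, 2.82]. Speed limits (rad/s): [2.79, 2.79, 3.14, 3.14, 3.14, 3.14].

### API

Orientations are given as a unit quaternion [x, y, z, w].
In Python, from plant import env gives the robot as it stands.
- The arm moves only by the tool jog_arm, never from a script. Its argument "commands" is a list of rows, each a list of 7 numbers: the closure, from 0 (fully open) to 1 (shut), then the shift along the tool's x, y, z in cm, then the turn, a rotation vector about the tool's x, y, z in degrees. In form: [[claw, x, y, z, wx, wy, wz], ...]. A call has 1 to 20 rows; each row shifts and turns the commanded pose from where the row before left it, along the tool's axes as they then stand; what a row does not reach is not made up. A row lasts 1/12 s, in which the tool goes at most 41.7 mm and 7.16 degrees, less where a joint would pass 70% of its speed; a pose out of reach is approached as far as the arm can. A call with a gripper value outside its range is refused whole. The fingers move at their own pace and stop on an object; the grip force is fixed at half the most. Time passes only in rows, so rows that do not move let the fingers close. It gives the time, the measured TCP pose, the force and the opening at its end, in the units of the state.
- env.get_obs(): the state, without advancing time (a new reading comes with each control period).
- env.snapshot(name): name is "scene" or "top" or "wrist"; returns the picture (384x512x3 uint8, red, green, blue); there is no depth.
- env.camera_params(name): a dict with "mtx" (3x3 intrinsics, pixels), "dist" ([k1, k2, p1, p2, k3] as OpenCV has them; the pictures are not rectified), "R" (3x3) and "t" (3): a world point X has camera coordinates R X + t. Camera axes: x right, y down, z forward; pixel columns grow to the right and rows downward; lengths in m; the calibration is good to about 2 mm. A picture is of the moment at which its call begins: read the wrist's pose just before it. camera_params takes no time and is no camera call; for the wrist camera it gives the pose at the moment of the call.
- env.close_job(): hands the job in, once; it reports no verdict.
The state is a dict: "t": time; "joint_positions": joint angles; "dq": joint speeds; "effort": joint torques, N m; "tool_pos": TCP position; "orientation": TCP orientation; "ft_force": force on the tool from outside, world axes, zero at the start; "ft_torque": the same for the moment, N m; "gripper_width": finger opening in m.
Only numpy, scipy, OpenCV 4.12 (cv2) and the standard library are available. Lean on these libraries where they do the work, as an engineer would, in place of code of your own. Each camera call takes 0.05 s, during which the arm holds its last target.

## Working session

There is one attempt and no reset: what is moved stays moved. The work goes in short steps, Python scripts to look and compute and a tool call to move; the robot and the scene stay as the last step left them, time stands still between calls to the robot, and variables do not carry over. Pictures are saved under pics/ and viewed, and the job is handed in when it is done.

Besides the shell and the picture viewer there is one more tool, called after "Call:" by a JSON object that holds its "fn" and its "kwargs". jog_arm: Moves the arm, as the interface text tells. Its arguments: {"type":"object","properties":{"commands":{"type":"array"}},"required":["commands"]}

```bash
ls; mkdir -p pics
python3 - <<'E'
from plant import env
import cv2
o=env.get_obs();print({k:(v if not hasattr(v,'round') else v) for k,v in o.items()})
for n in ["scene","top","wrist"]:
    cv2.imwrite(f"pics/{n}0.png",cv2.cvtColor(env.snapshot(n),cv2.COLOR_RGB2BGR))
    p=env.camera_params(n);print(n,p)
E
```

```text
pics
{'t': 0.0, 'joint_positions': array([-1.38150892e+00,  2.07402456e-01,  1.54293413e+00,  7.59705181e-06,
        1.39349340e+00, -1.50487614e-01]), 'dq': array([-7.34495884e-05, -9.02219663e-04, -8.21409766e-04, -5.59003728e-04,
        1.69080311e-03, -1.02573343e-03]), 'effort': array([ 2.64288610e-04, -3.70874870e+01, -2.81417048e+01,  6.97834720e-02,
        3.60780023e-02, -1.76222024e-04]), 'tool_pos': array([ 0.19148409, -0.54135805,  0.21531015]), 'orientation': array([ 9.85603289e-01,  1.69070712e-01, -1.79630847e-05, -1.11852597e-03]), 'ft_force': array([-0.15522404,  0.12506619,  0.03648865]), 'ft_torque': array([-0.0208741 ,  0.00433119, -0.02444944]), 'gripper_width': 0.09398651225346105}
scene {'mtx': array([[392.86717315,   0.        , 249.4163162 ],
       [  0.        , 392.86717315, 191.21749753],
       [  0.        ,   0.        ,   1.        ]]), 'dist': array([-0.0503332,  0.       ,  0.       ,  0.       ,  0.       ]), 'R': array([[ 0.20651237,  0.97822882, -0.02051867],
       [ 0.65289125, -0.15338947, -0.74175784],
       [-0.72875624,  0.13978571, -0.
[... 273 characters left out ...]
  0.        ,  0.        ,  0.        ]), 'R': array([[ 0.02335237, -0.99972573,  0.00176878],
       [-0.98069142, -0.0232513 , -0.19417445],
       [ 0.19416232,  0.0027998 , -0.98096542]]), 't': array([-0.02773136,  0.51264056,  1.09865611])}
wrist {'mtx': array([[280.61579492,   0.        , 258.80804466],
       [  0.        , 280.61579492, 195.66538689],
       [  0.        ,   0.        ,   1.        ]]), 'dist': array([-0.01084921,  0.        ,  0.        ,  0.        ,  0.        ]), 'R': array([[ 0.33433095, -0.94245315, -0.00220842],
       [-0.90706663, -0.32241208,  0.27070387],
       [-0.25583774, -0.0885015 , -0.96266014]]), 't': array([-0.5737834 , -0.02893943,  0.39217319])}
```

View pics/top0.png

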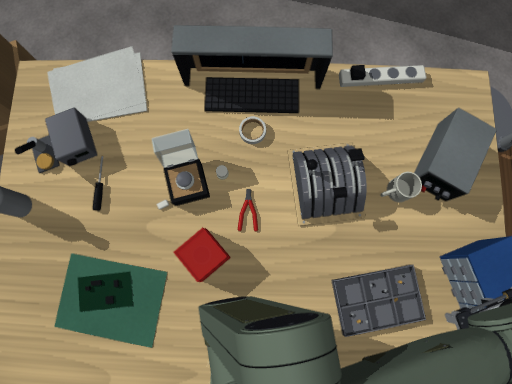

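View pics/scene0.png

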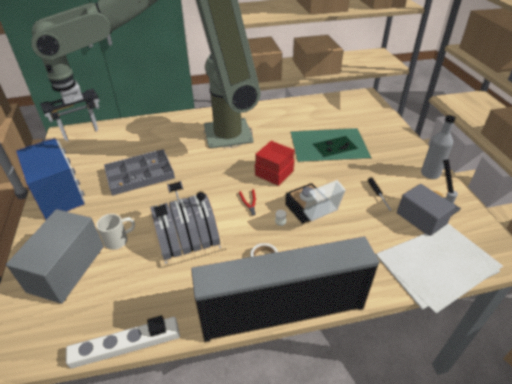

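View pics/wrist0.png

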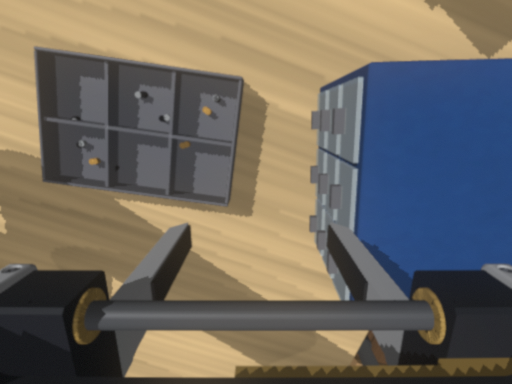

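Run:
```python
import cv2
a=cv2.imread('pics/top0.png')
cv2.imwrite('pics/z1.png',cv2.resize(a[135:235,280:380],None,fx=6,fy=6,interpolation=cv2.INTER_CUBIC))
cv2.imwrite('pics/z2.png',cv2.resize(a[120:220,140:240],None,fx=6,fy=6,interpolation=cv2.INTER_CUBIC))
a=cv2.imread('pics/scene0.png')
cv2.imwrite('pics/z3.png',cv2.resize(a[170:270,140:240],None,fx=6,fy=6,interpolation=cv2.INTER_CUBIC))
cv2.imwrite('pics/z4.png',cv2.resize(a[165:235,260:360],None,fx=6,fy=6,interpolation=cv2.INTER_CUBIC))
```

```text
(no output)
```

View pics/z1.png

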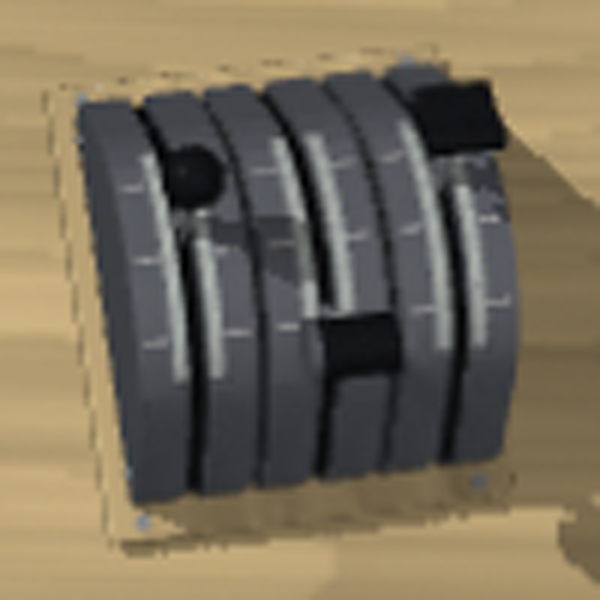

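View pics/z2.png

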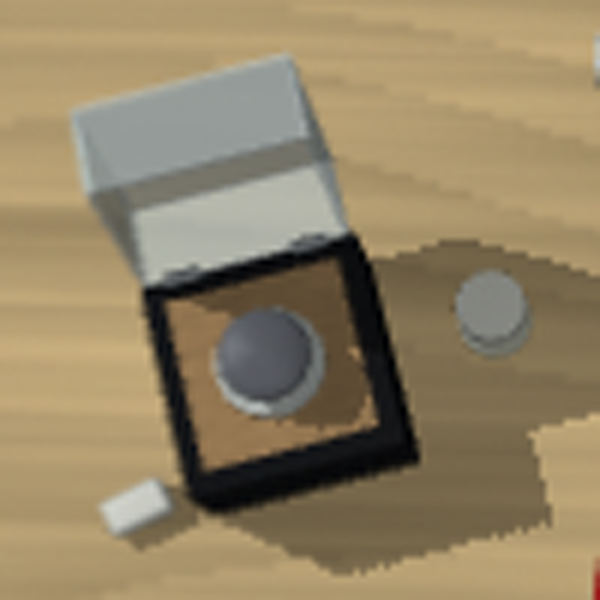

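View pics/z3.png

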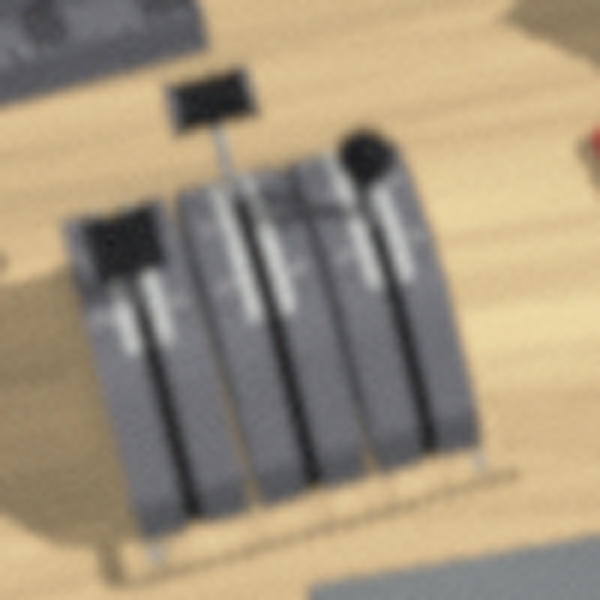

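View pics/z4.png

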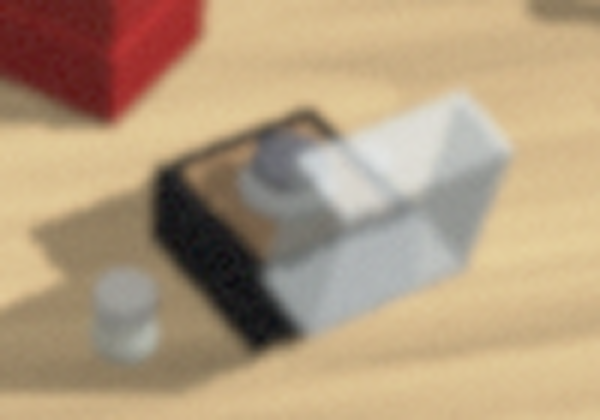

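```bash
cat > h.py <<'E'
from plant import env
import numpy as np, cv2
P={n:env.camera_params(n) for n in ["scene","top"]}
def ray(n,uv,p=None):
    p=p or P[n]
    q=cv2.undistortPoints(np.array([[uv]],float),p['mtx'],p['dist'])[0,0]
    R,t=np.array(p['R']),np.array(p['t'])
    return -R.T@t, R.T@np.array([q[0],q[1],1.])
def onz(n,uv,z,p=None):
    c,d=ray(n,uv,p); return c+d*(z-c[2])/d[2]
def tri(a,b):
    (c1,d1),(c2,d2)=a,b
    s=np.linalg.lstsq(np.c_[d1,-d2],c2-c1,rcond=None)[0]
    x,y=c1+s[0]*d1,c2+s[1]*d2
    return (x+y)/2,np.linalg.norm(x-y)
def z(o,p): return (o[0]+(p[0]+.5)/6-.5,o[1]+(p[1]+.5)/6-.5)
E
python3 - <<'E'
from h import *
np.set_printoptions(precision=4,suppress=True)
Z1=(280,135);Z2=(140,120);Z3=(140,170)
k=z(Z1,(363,343));print('knob',onz('top',k,.1547),tri(ray('top',k),ray('scene',z(Z3,(212,100)))))
print('ball',tri(ray('top',z(Z1,(193,178))),ray('scene',z(Z3,(365,157)))))
print('paddle',tri(ray('top',z(Z1,(460,117))),ray('scene',z(Z3,(127,243)))))
bc=[onz('top',z(Z1,p),.012) for p in [(45,92),(115,550),(515,505),(437,45)]]
print('board',np.array(bc))
for a,b in [(0,1),(3,2)]:
    v=bc[a]-bc[b];print(np.arctan2(v[1],v[0]))
for a,b in [(0,3),(1,2)]:
    v=bc[a]-bc[b];print(np.arctan2(v[1],v[0])-np.pi/2)
print('scr',np.array([onz('top',z(Z1,p),.012) for p in [(82,101),(143,522),(480,481),(405,60)]]))
pc=np.array([onz('top',z(Z2,p),.062) for p in [(165,300),(340,258),(380,427),(203,472)]])
print('panel',pc,pc.mean(0))
oc=np.array([onz('top',z(Z2,p),.062) for p in [(143,290),(357,235),(0,0),(0,0)]]);print('outer back',oc[:2],np.linalg.norm(oc[0]-oc[1]))
v=oc[0]-oc[1];print('yaw',np.arctan2(v[1],v[0])-np.pi/2)
for a,b in [(0,3),(1,2)]:
    v=pc[a]-pc[b];print(np.arctan2(v[1],v[0]))
print('dome',onz('top',z(Z2,(266,342)),.088))
ce=np.array([onz('top',z(Z2,p),.158) for p in [(72,113),(290,57)]]);print('cover',ce,ce.mean(0),np.linalg.norm(ce[0]-ce[1]))
print('jar',onz('top',z(Z2,(491,305)),.042),'eraser',onz('top',z(Z2,(135,507)),.014))
E
```

```text
knob [ 0.4888 -0.2429  0.1547] (array([ 0.4885, -0.2409,  0.1566]), np.float64(0.0032754853260660607))
ball (array([ 0.5595, -0.1666,  0.1643]), np.float64(7.654421527959687e-05))
paddle (array([ 0.5915, -0.2869,  0.1619]), np.float64(0.0008315838948398836))
board [[ 0.6436 -0.113   0.012 ]
 [ 0.4096 -0.1493  0.012 ]
 [ 0.4361 -0.3493  0.012 ]
 [ 0.6744 -0.3162  0.012 ]]
0.1538468314252019
0.13805872810936115
0.15062353341953072
0.13150964592839065
scr [[ 0.6393 -0.132   0.012 ]
 [ 0.4238 -0.1631  0.012 ]
 [ 0.4478 -0.3319  0.012 ]
 [ 0.6658 -0.2992  0.012 ]]
panel [[0.5607 0.2407 0.062 ]
 [0.5837 0.1562 0.062 ]
 [0.5004 0.1325 0.062 ]
 [0.4764 0.2166 0.062 ]] [0.5303 0.1865 0.062 ]
outer back [[0.5655 0.2519 0.062 ]
 [0.5955 0.1485 0.062 ]] 0.10757127309502418
yaw 0.2821452700210034
0.27778057387216815
0.2771008128020368
dome [0.5351 0.1851 0.088 ]
cover [[0.6237 0.267  0.158 ]
 [0.6522 0.1692 0.158 ]] [0.638  0.2181 0.158 ] 0.10195858574095983
jar [0.5667 0.0834 0.042 ] eraser [0.4658 0.2599 0.014 ]
```

Run:
```python
from h import *
print(tri(ray('top',(175,53)),ray('scene',(364,241))),tri(ray('top',(331,53)),ray('scene',(192,268))))
print(tri(ray('top',(183,87)),ray('scene',(364,241))), onz('top',(183,87),0), onz('top',(205,95),0.02))
```

```text
(array([0.86000771, 0.21420394, 0.19807285]), np.float64(0.004894002775811259)) (array([ 0.85959077, -0.21555452,  0.21463148]), np.float64(0.001318470123567446))
(array([0.80341975, 0.22549137, 0.12403403]), np.float64(0.056341236228073285)) [0.85173028 0.22327323 0.        ] [0.81587148 0.14750836 0.02      ]
```

Call:
{"fn": "jog_arm", "kwargs": {"commands": [[1,0,0,-2,0,0,5.5],[1,0,0,-2,0,0,5.6],[1,0,0,0,0,0,0]]}}

```text
t: 0.4
tool_pos: [0.1921, -0.5443, 0.2604]
orientation: [0.997, 0.072, 0.0, 0.004]
ft_force: [0.3, 0.1, 0.7]
gripper_width: 0.0776
```

Call:
{"fn": "jog_arm", "kwargs": {"commands": [[1,2,-2,0,0,0,0],[1,2,-2,0,0,0,0],[1,2,-2,0,0,0,0],[1,2,-2,0,0,0,0],[1,2,-2,0,0,0,0],[1,2,-2,0,0,0,0],[1,2,-2,0,0,0,0],[1,2,-2,0,0,0,0],[1,2,-2,0,0,0,0],[1,2,-2,0,0,0,0],[1,2,-2,0,0,0,0],[1,2,-2,0,0,0,0],[1,2,-1.5,0,0,0,0],[1,2,0,0,0,0,0],[1,1,0,0,0,0,0],[1,0,0,0,0,0,0]]}}

```text
t: 1.73
tool_pos: [0.4425, -0.247, 0.2555]
orientation: [0.997, 0.075, -0.0, -0.0]
ft_force: [-0.7, -0.0, 0.3]
gripper_width: 0.0008
```

Run:
```python
from h import *
p=env.camera_params('wrist');im=env.snapshot('wrist');o=env.get_obs();print(o['tool_pos'],o['t'])
def proj(X):
    return cv2.projectPoints(np.array([X]),cv2.Rodrigues(p['R'])[0],p['t'],p['mtx'],p['dist'])[0].ravel()
for X in [(.4888,-.2429,.1547),(.5595,-.1666,.1643),(.5915,-.2869,.1619)]: print(proj(X))
im=cv2.cvtColor(im,cv2.COLOR_RGB2BGR)
for X in [(.4888,-.2429,.1547),(.5595,-.1666,.1643),(.5915,-.2869,.1619)]:cv2.drawMarker(im,tuple(int(v) for v in proj(X)),(0,0,255))
cv2.imwrite('pics/w1.png',im)
```

```text
[ 0.44139978 -0.247487    0.25553853] 1.7833
[262.08136185 151.90395341]
[185.9411223   56.82526844]
[332.53743063  39.82385159]
```

View pics/w1.png

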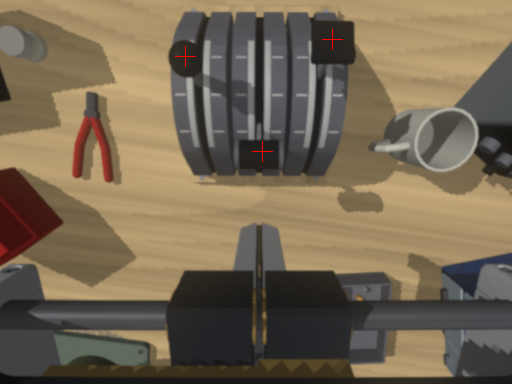

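Call:
{"fn": "jog_arm", "kwargs": {"commands": [[1,0,0,2.5,0,0,0],[1,0,0,2.5,0,0,0],[1,0,0,2.5,0,0,0],[1,0,0,2.5,0,0,0],[1,0,0,0,0,0,0],[1,1,0,0,0,0,0],[1,1,0,0,0,0,0],[1,1,0,0,0,0,0],[1,1,0,0,0,0,0],[1,1,0,0,0,0,0],[1,1,0,0,0,0,0],[1,0,0,0,0,0,0]]}}

```text
t: 2.78
tool_pos: [0.5043, -0.2392, 0.1582]
orientation: [0.997, 0.074, 0.002, 0.001]
ft_force: [0.6, -0.0, 0.0]
gripper_width: 0.0001
```

Run:
```python
from h import *
im=env.snapshot('wrist');o=env.get_obs();print(o['tool_pos'],o['t'],o['ft_force'])
cv2.imwrite('pics/w2.png',cv2.cvtColor(im,cv2.COLOR_RGB2BGR))
```

```text
[ 0.50296364 -0.23908036  0.15764681] 2.8333 [ 0.02737902 -0.46308984 -0.22019443]
```

View pics/w2.png

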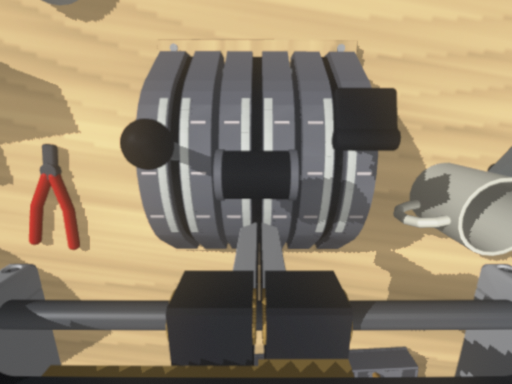

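Call:
{"fn": "jog_arm", "kwargs": {"commands": [[1,1,0,0,0,0,0],[1,1,0,0,0,0,0],[1,1,0,0,0,0,0],[1,1,0,0,0,0,0],[1,1,0,0,0,0,0],[1,1,0,0,0,0,0],[1,0.8,0,0,0,0,0],[1,0.4,0,0,0,0,0],[1,0,0,0,0,0,0],[1,0,0,0,0,0,0]]}}

```text
t: 3.67
tool_pos: [0.5723, -0.2282, 0.1563]
orientation: [0.997, 0.073, 0.0, -0.0]
ft_force: [0.3, 0.2, 0.4]
gripper_width: 0.0008
```

Run:
```python
from h import *
im=env.snapshot('wrist');o=env.get_obs();print(o['tool_pos'],o['t'],o['ft_force'])
cv2.imwrite('pics/w3.png',cv2.cvtColor(im,cv2.COLOR_RGB2BGR))
```

```text
[ 0.57199764 -0.22829746  0.15634656] 3.7167 [-0.11239534 -0.0031434  -0.64739219]
```

View pics/w3.png

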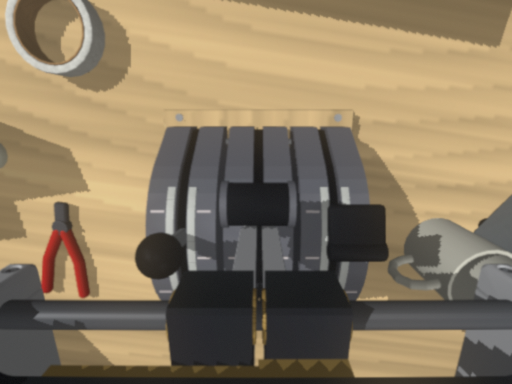

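Run:
```python
from h import *
p=env.camera_params('wrist')
for th in (.43,.7,.8,.86):
    a=th-.43;X=np.array([.5447+.135*np.sin(a)*.9895,-.2338+.135*np.sin(a)*.1445,.032+.135*np.cos(a)])
    print(th,cv2.projectPoints(X[None],cv2.Rodrigues(p['R'])[0],p['t'],p['mtx'],p['dist'])[0].ravel())
```

```text
0.43 [261.18734307 288.48933089]
0.7 [261.39340009 233.83488854]
0.8 [261.43496513 212.27079194]
0.86 [261.44967601 199.47088346]
```

Call:
{"fn": "jog_arm", "kwargs": {"commands": [[1,0.4,0,0,0,0,0],[1,0.3,0,0,0,0,0],[1,0,0,0,0,0,0]]}}

```text
t: 3.97
tool_pos: [0.575, -0.2279, 0.1563]
orientation: [0.997, 0.073, -0.005, -0.0]
ft_force: [-10.1, 0.1, 5.1]
gripper_width: 0.0005
```

Call:
{"fn": "jog_arm", "kwargs": {"commands": [[1,-1.5,0,0,0,0,0],[1,-1.5,0,-1,0,0,0],[1,0,0,-3,0,0,0],[1,0,0,-3,0,0,0],[1,0,0,-3,0,0,0],[1,0,0,0,0,0,0]]}}

```text
t: 4.47
tool_pos: [0.5527, -0.2339, 0.2646]
orientation: [0.997, 0.073, 0.006, 0.004]
ft_force: [-0.1, 0.1, 1.3]
gripper_width: 0.0008
```

Call:
{"fn": "jog_arm", "kwargs": {"commands": [[1,0.3,-3,0,0,0,0],[1,0.3,-3,0,0,0,0],[1,0.3,-3,0,0,0,0],[1,0.3,-3,0,0,0,0],[1,0.3,-3,0,0,0,0],[1,0.3,-3,0,0,0,0],[1,0.3,-3,0,0,0,0],[1,0.3,-3,0,0,0,0],[1,0.3,-3,0,0,0,0],[1,0.3,-3,0,0,0,0],[1,0.3,-3,0,0,0,0],[1,0,-3,0,0,0,-4],[1,0,0,0,0,0,-3.6],[1,0,0,0,0,0,0],[1,0,0,0,0,0,0]]}}

```text
t: 5.72
tool_pos: [0.5293, 0.1293, 0.2559]
orientation: [0.99, 0.138, -0.0, 0.0]
ft_force: [-0.9, -0.4, 0.4]
gripper_width: 0.0003
```

Run:
```python
from h import *
o=env.get_obs();print(o['tool_pos'],o['orientation'],o['t'],o['ft_force'])
p=env.camera_params('wrist')
for n in ('wrist','top'): cv2.imwrite(f'pics/{n}4.png',cv2.cvtColor(env.snapshot(n),cv2.COLOR_RGB2BGR))
print(cv2.projectPoints(np.array([[.533,.186,.0915],[.639,.218,.158]]),cv2.Rodrigues(p['R'])[0],p['t'],p['mtx'],p['dist'])[0].reshape(-1,2))
```

```text
[0.52925305 0.12928621 0.25593549] [ 9.90379727e-01  1.38375952e-01 -2.65722602e-04  1.43858384e-04] 5.7167 [-0.89050153 -0.40143724  0.37761472]
[[214.38392073 168.29360911]
 [195.47242847  55.75274624]]
```

View pics/wrist4.png

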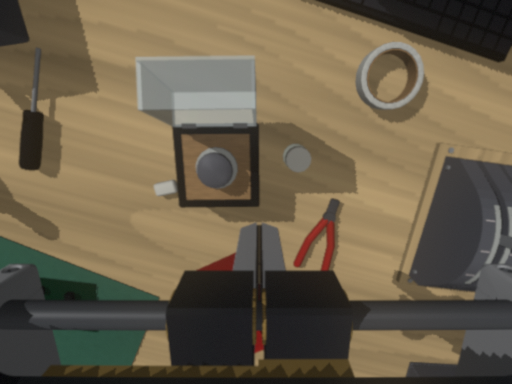

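View pics/top4.png

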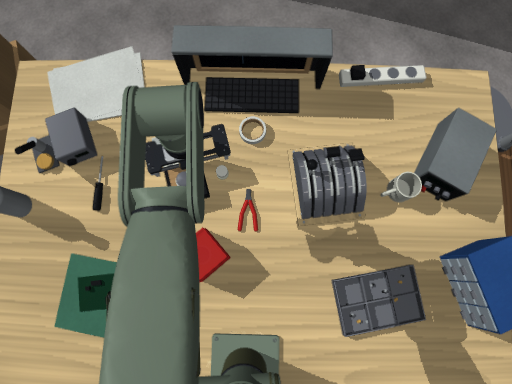

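Call:
{"fn": "jog_arm", "kwargs": {"commands": [[1,1,-2.6,0,0,0,0],[1,0.9,-2.6,0,0,0,0],[1,0,0,0,0,0,0],[1,0,0,3,0,0,0],[1,0,0,3,0,0,0],[1,0,0,3,0,0,0],[1,0,0,3,0,0,0],[1,0,0,2,0,0,0],[1,0,0,0.5,0,0,0],[1,0,0,0,0,0,0],[1,0,0,0,0,0,0]]}}

```text
t: 6.73
tool_pos: [0.5345, 0.1838, 0.1124]
orientation: [0.99, 0.138, 0.001, 0.0]
ft_force: [-1.1, -0.1, -0.5]
gripper_width: 0.0006
```

Call:
{"fn": "jog_arm", "kwargs": {"commands": [[1,0,0,0.5,0,0,0],[1,0,0,0.5,0,0,0],[1,0,0,0.3,0,0,0],[1,0,0,0,0,0,0],[1,0,0,0,0,0,0]]}}

```text
t: 7.15
tool_pos: [0.535, 0.1846, 0.0998]
orientation: [0.99, 0.139, 0.002, 0.0]
ft_force: [1.4, -0.9, 3.2]
gripper_width: 0.0006
```

Call:
{"fn": "jog_arm", "kwargs": {"commands": [[1,0,0,0.3,0,0,0],[1,0,0,0.3,0,0,0],[1,0,0,0,0,0,0],[1,0,0,0,0,0,0]]}}

```text
t: 7.48
tool_pos: [0.5351, 0.1846, 0.0951]
orientation: [0.99, 0.139, 0.002, 0.0]
ft_force: [-1.3, -1.1, 12.5]
gripper_width: 0.0007
```

Call:
{"fn": "jog_arm", "kwargs": {"commands": [[1,0,0,0.1,0,0,0],[1,0,0,0,0,0,0],[1,0,0,0,0,0,0]]}}

```text
t: 7.73
tool_pos: [0.5352, 0.1846, 0.095]
orientation: [0.99, 0.139, 0.002, 0.0]
ft_force: [-3.2, -1.8, 17.2]
gripper_width: 0.0005
```

Call:
{"fn": "jog_arm", "kwargs": {"commands": [[1,0,0,-1,0,0,0],[1,0,0,-2,0,0,0],[1,0,0,-3,0,0,0],[1,0,0,-3,0,0,0],[1,0,0,-3,0,0,0],[1,0,0,-3,0,0,0],[1,0,0,0,0,0,0],[1,0,0,0,0,0,0]]}}

```text
t: 8.4
tool_pos: [0.534, 0.1848, 0.2428]
orientation: [0.99, 0.139, 0.001, -0.0]
ft_force: [-0.8, 0.1, 0.5]
gripper_width: 0.0008
```

Run:
```python
from h import *
o=env.get_obs();print(o['tool_pos'],o['orientation'],o['t'],o['ft_force'])
p=env.camera_params('wrist')
cv2.imwrite(f'pics/w5.png',cv2.cvtColor(env.snapshot('wrist'),cv2.COLOR_RGB2BGR))
print(cv2.projectPoints(np.array([[.639,.218,.158]]),cv2.Rodrigues(p['R'])[0],p['t'],p['mtx'],p['dist'])[0].reshape(-1,2))
```

```text
[0.53403249 0.18476377 0.24277724] [ 9.90289740e-01  1.39012178e-01  1.34120034e-03 -2.13055607e-04] 8.4 [-0.7831615   0.12295396  0.50510518]
[[255.56118231  78.59021296]]
```

View pics/w5.png

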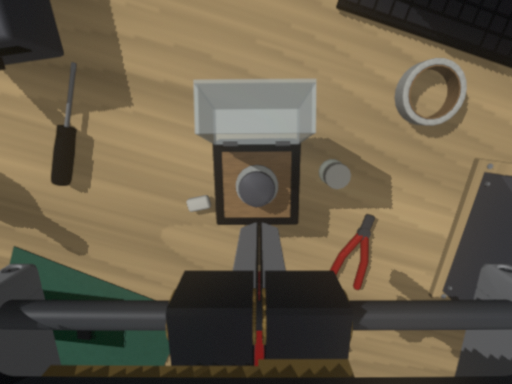

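Call:
{"fn": "jog_arm", "kwargs": {"commands": [[1,2,0,0,0,0,0],[1,3,0,0,0,0,0],[1,3,0,0,0,0,0],[1,3,0,0,0,0,0],[1,2.5,0,0,0,0,0],[1,1,0,0,0,0,0],[1,0,0,0,0,0,0],[1,0,0,0,0,0,0]]}}

```text
t: 9.12
tool_pos: [0.6713, 0.224, 0.2375]
orientation: [0.99, 0.139, -0.003, 0.0]
ft_force: [-0.1, -0.1, -0.4]
gripper_width: 0.0005
```

Call:
{"fn": "jog_arm", "kwargs": {"commands": [[1,0,0,2.5,0,0,0],[1,0,0,2.5,0,0,0],[1,0,0,2.5,0,0,0],[1,0,0,1.2,0,0,0],[1,0,0,0,0,0,0],[1,-1,0,0,0,0,0],[1,-1,0,0,0,0,0],[1,-0.5,0,0,0,0,0],[1,0,0,0,0,0,0]]}}

```text
t: 9.87
tool_pos: [0.6486, 0.2175, 0.1562]
orientation: [0.99, 0.139, 0.001, -0.0]
ft_force: [1.1, -0.6, -0.2]
gripper_width: 0.0005
```

Call:
{"fn": "jog_arm", "kwargs": {"commands": [[1,-0.6,0,0,0,0,0],[1,-0.6,0,0,0,0,0],[1,-0.6,0,0,0,0,0],[1,-0.6,0,0,0,0,0],[1,-0.6,0,0,0,0,0],[1,-0.6,0,0,0,0,0],[1,0,0,0,0,0,0]]}}

```text
t: 10.45
tool_pos: [0.6127, 0.2072, 0.1542]
orientation: [0.99, 0.139, -0.001, 0.0]
ft_force: [0.1, -0.2, 0.3]
gripper_width: 0.0005
```

Run:
```python
from h import *
cv2.imwrite(f'pics/s6.png',cv2.resize(cv2.cvtColor(env.snapshot('scene'),cv2.COLOR_RGB2BGR)[100:270,200:400],None,fx=3,fy=3))
```

```text
(no output)
```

View pics/s6.png

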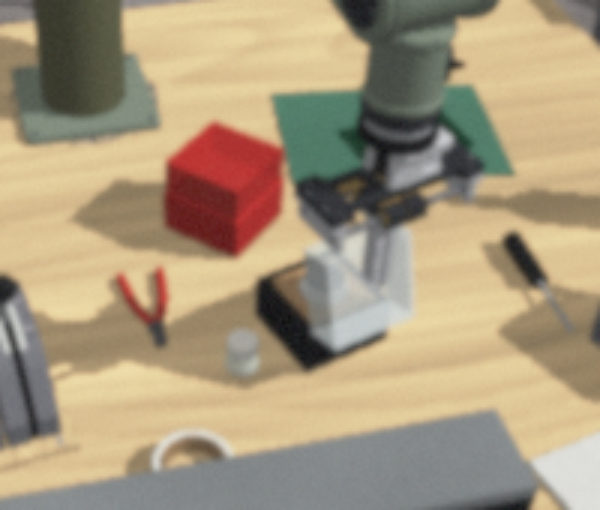

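The cover stands nearly upright (image about 355,290), the finger behind it; the box has not moved. Pushing on.

Call:
{"fn": "jog_arm", "kwargs": {"commands": [[1,-0.6,0,0,0,0,0],[1,-0.6,0,0,0,0,0],[1,-0.6,0,0,0,0,0],[1,-0.6,0,0,0,0,0],[1,-0.6,0,0,0,0,0],[1,-0.6,0,0,0,0,0],[1,-0.6,0,0,0,0,0],[1,-0.6,0,0,0,0,0],[1,0,0,0,0,0,0],[1,0,0,0,0,0,0],[1,0,0,-3,0,0,0],[1,0,0,-3,0,0,0],[1,0,0,-3,0,0,0],[1,-3,0,0,0,0,0],[1,-3,0,0,0,0,0],[1,-3,0,0,0,0,0],[1,-3,0,0,0,0,0],[1,0,0,0,0,0,0]]}}

```text
t: 12.0
tool_pos: [0.4478, 0.1605, 0.2434]
orientation: [0.99, 0.139, -0.002, 0.0]
ft_force: [-0.4, 0.2, -0.8]
gripper_width: 0.0005
```

Run:
```python
from h import *
o=env.get_obs();print(o['tool_pos'],o['t'],o['ft_force'])
for n in ('scene','wrist','top'): cv2.imwrite(f'pics/{n}7.png',cv2.cvtColor(env.snapshot(n),cv2.COLOR_RGB2BGR))
cv2.imwrite('pics/s7z.png',cv2.resize(cv2.imread('pics/scene7.png')[130:270,140:360],None,fx=3,fy=3))
```

```text
[0.44784292 0.16050955 0.24344207] 12.0 [-0.4429274   0.17243397 -0.77460997]
```

View pics/s7z.png

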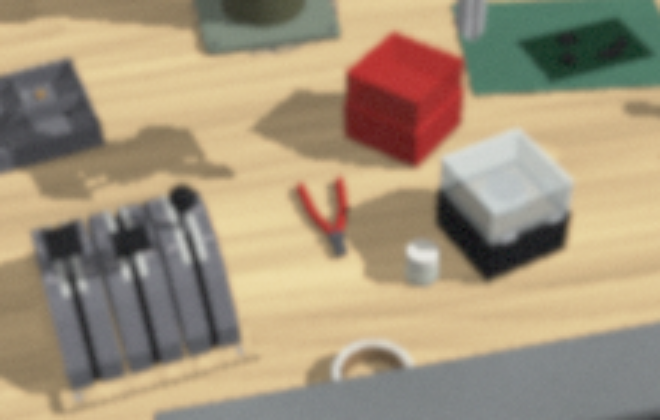

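View pics/wrist7.png

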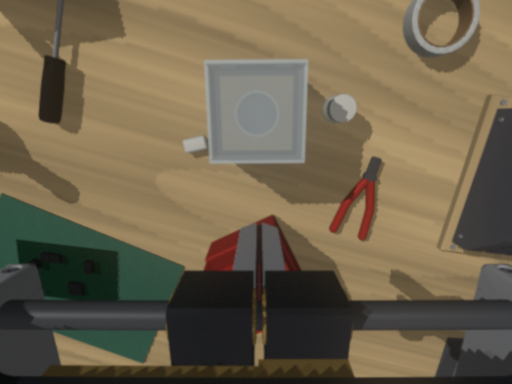

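View pics/top7.png

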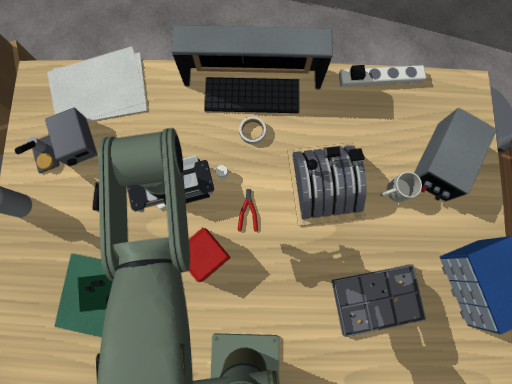

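The cover is shut (wrist picture, about 257,110) and the throttle is forward, level with the paddle. One numeric check of the levers before I hand in.

Run:
```python
from h import *
a=cv2.imread('pics/top0.png');b=cv2.imread('pics/top7.png')
for nm,im in (('0',a),('7',b)):
    m=(im.max(2)<32).astype(np.uint8)[140:205,290:372]
    n,l,s,c=cv2.connectedComponentsWithStats(m)
    print(nm,[(c[i]+[290,140]).round(1).tolist()+[int(s[i,4])] for i in range(1,n) if s[i,4]>35])
for th in (.43,.8,.86):
    q=th-.43;X=np.array([.5447+.135*np.sin(q)*.9895,-.2338+.135*np.sin(q)*.1445,.032+.135*np.cos(q)])
    p=P['top'];print(th,cv2.projectPoints(X[None],cv2.Rodrigues(p['R'])[0],p['t'],p['mtx'],p['dist'])[0].ravel())
cv2.imwrite('pics/z8.png',cv2.resize(b[135:235,280:380],None,fx=6,fy=6,interpolation=cv2.INTER_CUBIC))
```

```text
0 [[355.6, 154.4, 146], [331.0, 169.3, 53], [310.5, 163.2, 97], [355.6, 188.0, 61], [311.8, 190.2, 54], [339.2, 193.1, 143]]
7 [[332.9, 152.1, 114], [355.8, 154.7, 141], [310.6, 163.2, 92], [333.5, 185.6, 64], [355.7, 187.0, 57], [311.8, 190.2, 54]]
0.43 [337.23433284 170.03478765]
0.8 [333.57730823 153.36233389]
0.86 [332.90036924 151.05353266]
```

View pics/z8.png

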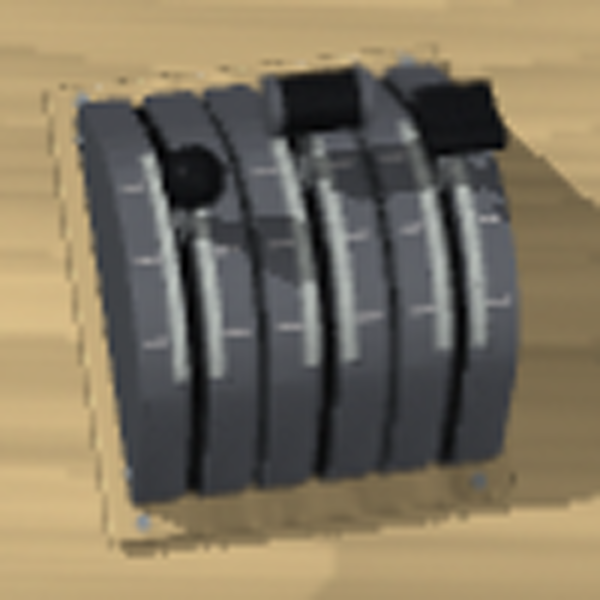

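Run:
```python
from plant import env
print(env.close_job())
```

```text
the job is handed in; nothing more can be done
None
```

The take-off run is started and the job was handed in at about 12 s of the 58 s. I pushed everything with the closed fingertips, in the order asked; no verdict was reported.

- **Throttle:** It was the middle lever. I pushed it through the first detent to the stop, where the push force rose to about 10 N. Afterwards its knob stood within about a pixel of the place predicted for 0.86 rad.
- **Start button:** I pressed it until the force reached 17 N with no further travel, then released it. The button's own travel was not measured. In the picture after the release it looked up.
- **Cover:** I swung it over from behind and it fell shut; the last scene and wrist pictures show it closed.
- **Everything else:** In the top view the flap and spoiler knobs moved less than half a pixel. The button box and the other things on the bench looked unmoved by eye, and the arm was clear of everything.

None of the checks failed. The only small disagreement was in the throttle check: the colour mask put its knob about 1 pixel short of the predicted stop position, while reading it by eye put it within half a pixel.

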